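# Mark the job done on the desk tracker

## Robot

A 7-joint arm with a two-finger parallel gripper is mounted at the origin on a cart in front of the work surface, level with it; the furniture and walls round the work are solid. World frame = base frame: x ahead of the robot, y to its left, z up, the work surface at z = 0. Lengths are in m, angles in rad, forces in N, time in s.
With the tool pointing down it reaches from about 0.4 to 0.85 m from the base axis. Payload 4.5 kg.
Tool frame: the origin (TCP) lies between the finger pads; the fingertips stand 17 mm ahead of it and the grasp point (between the pads) lies 2 mm behind it (env.tip_reach is the distance from the TCP to the fingertips, in m); z points along the fingers, y is the line along which they close (so a half turn about z gives the same grasp; the last joint's range is limited). The gripper opens to 88 mm and grips with 3 to 60 N. Pads are 18 mm wide; open, the fingers measure 123 mm over their backs; the gripper's body (75 mm by 187 mm) begins 45 mm behind the grasp point.
Start: joints at [1.305, 0.689, -0.195, 1.565, 0.157, 0.902, -0.215], TCP at [0.185, -0.597, 0.256] pointing down, gripper open.
Joint ranges: [-3.01, 3.01], [-0.46, 2.08], [-1.47, 1.51], [0.13, 2.56], [-1, 4.14], [0.04, 2.09], [-2.66, 2.66]. Speed limits (rad/s): [2.57, 2.57, 3.14, 3.14, 3.14, 3.14, 3.14].

## Interface

Orientations are given as a unit quaternion [w, x, y, z].
In Python, from workcell import env gives the robot as it stands.
- The arm moves only by the shell command python3 -m creep 'ROWS' [OPENING] [FORCE]. ROWS is JSON, a list that holds one entry, the list of rows, each a list of 6 numbers: the shift along the tool's x, y, z in mm, then the turn, a rotation vector about the tool's x, y, z in rad. A call has 1 to 10 rows; each row is the pose to reach, as a shift and turn from the pose commanded when the call began, along the tool's axes at that moment; what a row does not reach only later rows make up. A row lasts 1/10 s, in which the tool goes at most 50 mm and 8.59 degrees, less where a joint would pass 70% of its speed; a pose out of reach is approached as far as the arm can. A call with a gripper value outside its range is refused whole. OPENING is the finger opening in mm, from 0 to 88.1, set as the call begins (- or left out, the last holds). The fingers move at their own pace and stop on an object; FORCE is the grip in N (left out, the last holds). Time passes only in rows, so rows that repeat a pose let the fingers close. It gives the time, the measured TCP pose, the force and the opening at its end, in the units of the state.
- env.observe(): the state, without advancing time (a new reading comes with each control period).
- env.get_image(name): name is "scene" or "top"; returns the picture (400x640x3 uint8, blue, green, red); there is no depth.
- env.calibration(name): a dict with "mtx" (3x3 intrinsics, pixels), "R" (3x3) and "t" (3): a world point X has camera coordinates R X + t. Camera axes: x right, y down, z forward; pixel columns grow to the right and rows downward; lengths in m; the calibration is good to about 2 mm. A picture is of the moment at which its call begins. calibration takes no time and is no camera call.
- env.finish_job(): hands the job in, once; it reports no verdict.
The state is a dict: "clock": time; "joint_pos": joint angles; "joint_velocities": joint speeds; "tau": joint torques, N m; "eef_pos": TCP position; "tool_rot": TCP orientation; "ft_force": force on the tool from outside, world axes, zero at the start; "torque": the same for the moment, N m; "gripper_width": finger opening in m.
Only numpy, scipy, OpenCV 4.12 (cv2) and the standard library are available. Lean on these libraries where they do the work, as an engineer would, in place of code of your own. Each camera call takes 0.05 s, during which the arm holds its last target. There are 200 camera calls.

## Task

The report is finished, so mark it done on the desk tracker: slide the orange ring along its bent wire, round both bends, until it is up against the green stop at the far end, then let go of it so that it hangs there. Leave the blue ring on the other tracker where it is.

Things in the scene. Friction and masses are not known exactly. Their poses are not given: they have to be found in the camera images.
- orange_ring: orange plastic ring threaded on its tracker's wire: outer diameter 44 mm, hole 28 mm, 12 mm thick. Origin at its centre; y is the axis of the hole. It hangs with its centre 84 mm above the desk, 11 mm below the wire's centre line, and starts on the straight beside the black disc. Can be pinched across its diameter with a finger on each side of the wire; up to 11 mm of lift keeps it from rubbing.
- orange_tracker: fixed wooden base 140x260x16 mm; level 6 mm steel wire, centre line 95 mm above the desk. Origin: centre of base, at desk height; y along its long side, z up. Wire in this frame (x, y in mm): straight from a black disc (-40, 100) to a rounded bend (-40, 30), straight to an opposite bend (40, -30), straight to the green stop disc (40, -100). Bends turn 53 degrees. Nothing holds the wire in between.
- orange_seat (a point): centre of the orange ring when it hangs touching the green stop: at (40, -94, 84) mm in the tracker's frame, same axes. The stop, like the black disc, has a diameter of 34 mm, is centred on the wire and stands 6 mm from this point on the -y side; a steel post 16 mm beyond the stop's face carries the wire's end and is no taller than 9 mm above it.
- blue_ring: a blue ring of the same size on a second tracker of the same shape; it is to stay where it is. Origin at its centre.
There are look-alikes about, which are no part of the job. There is more than one size of the orange_ring; the one meant has the size given above.

How it is judged:
On the way:
1. the orange ring is past the middle of the wire (y of orange_ring in the frame of orange_tracker below 0 m), for 0.1 s.
At the end, for the whole second after the job is handed in: the orange ring hangs at rest on the last straight of the wire within 12 mm of touching the green stop (its centre within 20 mm of orange_seat in all), released (y of orange_ring in the frame of orange_seat below 0.012 m and distance between orange_ring and orange_seat below 0.02 m and linear speed of orange_ring below 0.02 m/s).
It fails at once if the blue ring is moved by more than 15 mm (distance of blue_ring from where it was at the start of the episode above 0.015 m).
It also fails if it takes over 38 s, if anything falls off the work surface, if the arm or the gripper's body presses on something with over 40 N, if the wrist force passes 120 N, or if a joint passes its speed limit or range.

## Working session

There is one attempt and no reset: what is moved stays moved. The work goes in short steps, Python scripts to look and compute and a shell command to move; the robot and the scene stay as the last step left them, time stands still between calls to the robot, and variables do not carry over. Pictures are saved under pics/ and viewed, on a budget of 10 in all, crops included, one or two more only if the job needs it, and the job is handed in when it is done.

```bash
mkdir -p pics; ls
python3 - <<'E'
from workcell import env
import cv2
for n in("scene","top"):
    cv2.imwrite(f"pics/{n}0.png",env.get_image(n))
    c=env.calibration(n);print(n,c)
s=env.observe();print(s)
E
```

```text
pics
scene {'mtx': array([[452.27493849,   0.        , 323.89251491],
       [  0.        , 452.27493849, 205.80692689],
       [  0.        ,   0.        ,   1.        ]]), 'R': array([[-0.65157926, -0.75834985, -0.01870771],
       [-0.5294836 ,  0.47231936, -0.70467123],
       [ 0.54322333, -0.44924373, -0.70928731]]), 't': array([0.38897445, 0.31689164, 0.74605093])}
top {'mtx': array([[379.855108  ,   0.        , 319.64527353],
       [  0.        , 379.855108  , 199.5714329 ],
       [  0.        ,   0.        ,   1.        ]]), 'R': array([[ 0.00132614, -0.99988859,  0.01486803],
       [-0.99441727, -0.00288734, -0.10547969],
       [ 0.10551087, -0.01464514, -0.9943103 ]]), 't': array([0.02149019, 0.52610481, 1.05627749])}
{'clock': 0.1, 'joint_pos': array([ 1.30480494,  0.68988685, -0.19454814,  1.56623502,  0.15730824,
        0.90249866, -0.21508251]), 'joint_velocities': array([ 0.00029627, -0.00232377,  0.00053206,  0.00016257, -0.00167236,
        0.00062088, -0.00102694]), 'tau': array([-2.92728670e-03, -5.28499281e+01, -1.27123699e+00, -1.53836739e+01,
       -5.24785719e-02,  1.98881324e-03,  7.30919351e-05]), 'eef_pos': array([ 0.18438965, -0.5966187 ,  0.25500054]), 'tool_rot': array([-7.98078775e-04,  9.88777372e-01,  1.49394248e-01, -1.75744201e-04]), 'ft_force': array([0.24404395, 0.58597159, 0.74687317]), 'torque': array([-0.00324482,  0.00381671, -0.00247158]), 'gripper_width': 0.08798422346862765}
```

View pics/scene0.png

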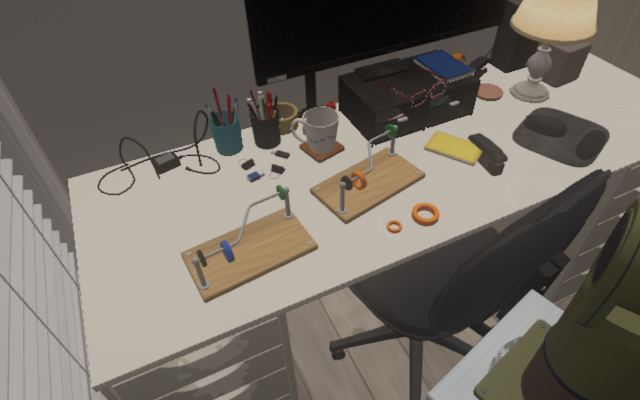

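View pics/top0.png

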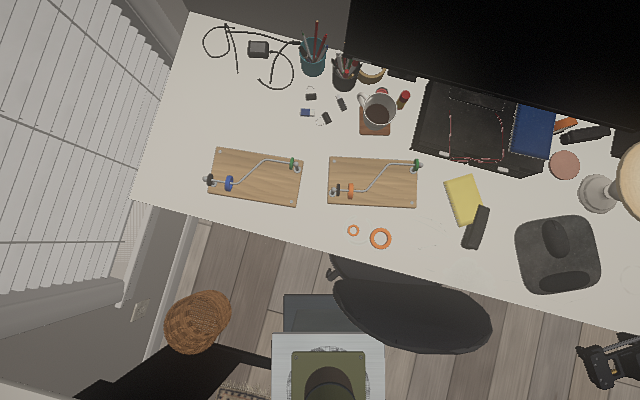

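The top view has the orange tracker at about (373,182) and the blue one at about (255,177). What could be taken for the orange ring:
- The ring on the wire, at top (351,190) and scene (358,181). This is my choice.
- A loose small ring, at top (353,230) and scene (394,226).
- A loose large ring, at top (381,239) and scene (426,213).

I'll check the choice in one close crop.

Run:
```python
import cv2,numpy as np
a=cv2.imread("pics/scene0.png")[115:225,305:435];b=cv2.imread("pics/top0.png")[145:215,320:430]
a=cv2.resize(a,None,fx=5,fy=5,interpolation=cv2.INTER_CUBIC)
b=cv2.resize(b,None,fx=7,fy=7,interpolation=cv2.INTER_CUBIC)
cv2.imwrite("pics/ca.png",a);cv2.imwrite("pics/cb.png",b)
```

```text
(no output)
```

View pics/ca.png

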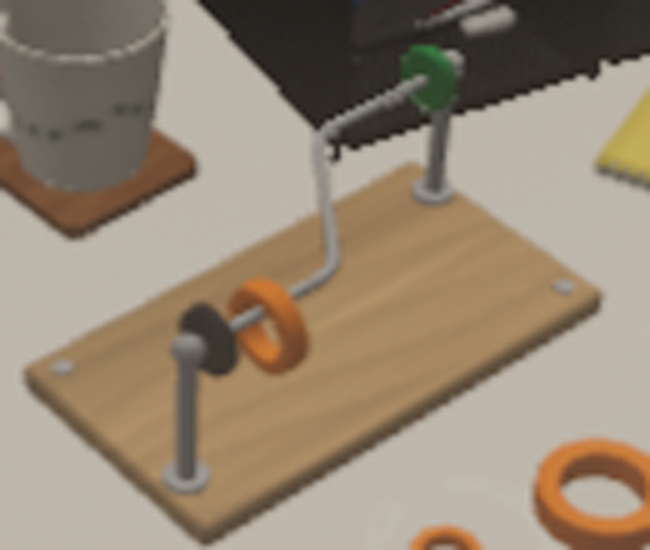

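View pics/cb.png

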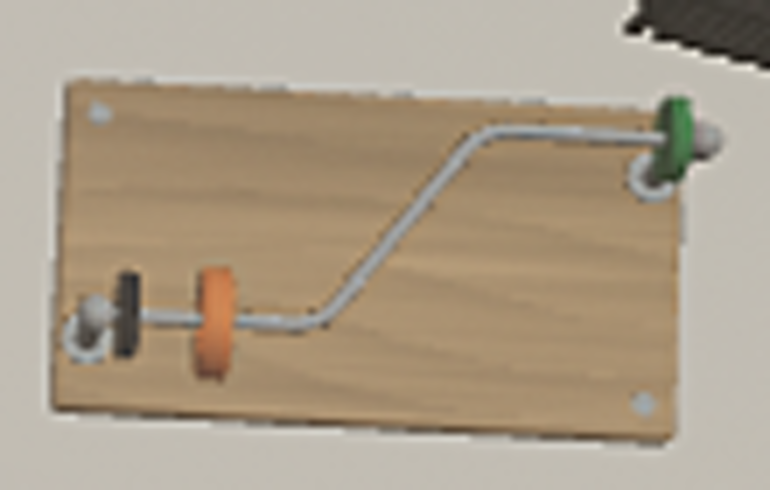

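The choice holds: the ring threaded on the wire beside the black disc fits the description, while the loose rings sit on the desk. I'll fit the tracker pose from the corners and bends in both views.

```bash
cat > h.py <<'E'
from workcell import env
import numpy as np,cv2
from scipy.optimize import least_squares
from scipy.spatial.transform import Rotation as Ro
def proj(n,X):
    c=env.calibration(n);p=np.atleast_2d(X)@c["R"].T+c["t"];q=p@c["mtx"].T;return q[:,:2]/q[:,2:]
def w(T,P):
    P=np.atleast_2d(np.array(P,float));c,s=np.cos(T[2]),np.sin(T[2])
    return np.c_[T[0]+c*P[:,0]-s*P[:,1],T[1]+s*P[:,0]+c*P[:,1],P[:,2]]
def pose():
    s=env.observe();q=s["tool_rot"];return s["eef_pos"],Ro.from_quat(np.r_[q[1:],q[0]]).as_matrix(),s
E
python3 - <<'E'
from h import *
P=np.array([[70,130,16],[70,-130,16],[-70,-130,16],[-70,130,16],[-40,30,95],[40,-30,95],[-40,100,95],[40,-100,95]])/1e3
top=np.array([[68,82],[682,110],[672,440],[53,408],[323,324],[483,130],[133,316],[668,139]])/7+[320,145]
sc=np.array([[25,372],[415,165],[600,297],[205,530],[338,270],[318,130],[214,338],[427,80]])/5+[305,115]
f=lambda T:np.r_[proj("top",w(T,P))-top,proj("scene",w(T,P))-sc].ravel()
r=least_squares(f,[.6,-.1,0],loss="soft_l1");T=r.x
print(T,np.degrees(T[2]));print(f(T).reshape(-1,2).round(1))
np.save("T.npy",T)
rt=np.array([215,322])/7+[320,145];rs=np.array([270,326])/5+[305,115]
g=lambda y:np.r_[proj("top",w(T,[-.04,y[0],.084]))-rt,proj("scene",w(T,[-.04,y[0],.084]))-rs].ravel()
r=least_squares(g,[.06]);print(r.x,g(r.x),w(T,[-.04,r.x[0],.084]))
print("wire",w(T,P[[6,4,5,7]]));p,R,s=pose();print(p,R.round(3))
print("seat",w(T,[.04,-.094,.084]))
E
```

```text
[ 0.5792463  -0.13072595 -0.05214147] -2.9874864368886627
[[-0.8 -0.9]
 [ 0.2  0. ]
 [ 0.3  0.5]
 [-1.1  0.2]
 [-1.   0.3]
 [-0.5 -0. ]
 [ 0.2  0. ]
 [-1.2  0.1]
 [-0.7 -1.7]
 [ 0.  -2.1]
 [ 2.  -1.5]
 [ 0.3 -0.2]
 [ 0.  -0.1]
 [ 0.3  0.8]
 [ 0.9 -0.6]
 [-0.3 -0.1]]
[0.06912004] [-0.46147478  0.29734422  0.2733594  -0.37492653] [[ 0.54290305 -0.05961513  0.084     ]]
wire [[ 0.54451245 -0.02877714  0.095     ]
 [ 0.5408642  -0.098682    0.095     ]
 [ 0.6176284  -0.16276989  0.095     ]
 [ 0.61398015 -0.23267475  0.095     ]]
[ 0.18438965 -0.5966187   0.25500054] [[ 0.955  0.295 -0.001]
 [ 0.295 -0.955  0.002]
 [-0.    -0.002 -1.   ]]
seat [[ 0.61429286 -0.22668291  0.084     ]]
```

Run:
```python
from h import *
M=[]
for n in("scene","top"):
    c=env.calibration(n);M.append(c["mtx"]@np.c_[c["R"],c["t"]])
for k,a,b in[("chairR",(607,178),(492,322)),("box corner",(382,107),(412,150)),("monitor",(255,100),(345,80)),("mug rim front",(321,122),(378,122)),("boxR",(476,100),(538,176)),("lampL",(512,30),(617,180))]:
    X=cv2.triangulatePoints(M[0],M[1],np.array(a,float),np.array(b,float)).ravel();X=X[:3]/X[3]
    print(k,X.round(3),proj("scene",X).round(),proj("top",X).round())
# chair top edge: ray in top at z=.2,.4
T=np.load("T.npy")
p,R,s=pose()
for z in(.3,):
  tgt=np.array([*w(T,[-.04,.069,.084])[0,:2],z]);print((R.T@(tgt-p)*1e3).round(1))
ty=np.array([np.cos(T[2]),np.sin(T[2]),0]);tx=np.array([-np.sin(T[2]),np.cos(T[2]),0])
for sg in(1,-1):
  Rt=np.c_[sg*np.cross(ty,[0,0,-1]),sg*ty,[0,0,-1]];print(Ro.from_matrix(R.T@Rt).as_rotvec())
```

```text
chairR [ 0.186 -0.428  0.107] [[601. 178.]] [[495. 328.]]
box corner [ 0.635 -0.213  0.162] [[380. 107.]] [[413. 152.]]
monitor [ 0.839 -0.019  0.167] [[263. 101.]] [[337.  73.]]
mug rim front [ 0.738 -0.126  0.107] [[324. 122.]] [[375. 119.]]
boxR [ 0.604 -0.603  0.031] [[478. 100.]] [[536. 173.]]
lampL [ 0.573 -0.66   0.233] [[519.  30.]] [[611. 171.]]
[ 501.1 -407.1  -44.4]
[-1.49019798e-03 -8.98498408e-04 -1.21874323e+00]
[-9.89454328e-04  1.64105226e-03  1.92284865e+00]
```

Run:
```python
import cv2,numpy as np
a=cv2.imread("pics/scene0.png")[20:180,300:500];b=cv2.imread("pics/top0.png")[60:190,350:550]
a=cv2.resize(a,None,fx=3.9,fy=3.7,interpolation=cv2.INTER_CUBIC)
a=np.clip(a*1.8,0,255).astype('uint8')
cv2.imwrite("pics/cc.png",a)
```

```text
(no output)
```

View pics/cc.png

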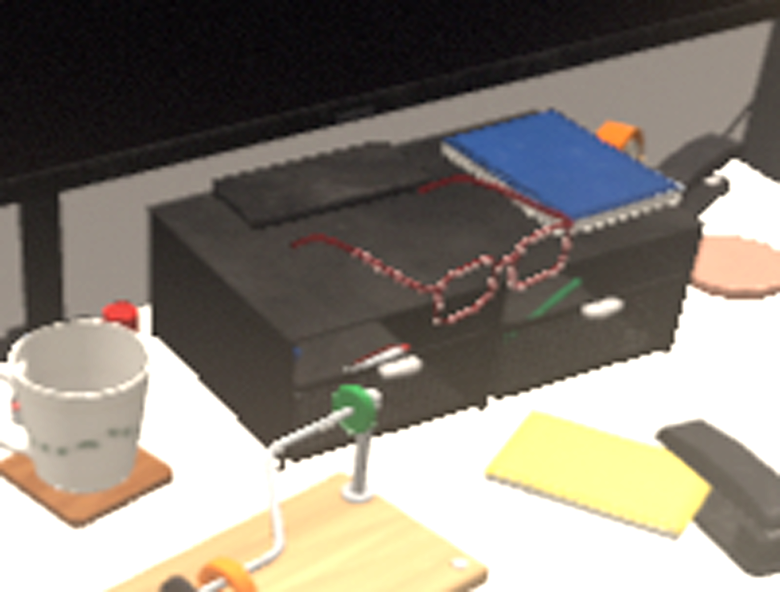

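Run:
```python
from h import *
def ray(n,uv,z):
    c=env.calibration(n);d=c["R"].T@np.linalg.solve(c["mtx"],[*uv,1]);o=-c["R"].T@c["t"];return (o+d*(z-o[2])/d[2]).round(3)
b=ray("scene",(373,145.7),0);print("bottom",b)
for z in(.08,.1,.12,.14,.16):print(z,ray("scene",(375.6,112),z),ray("top",(411,149),z))
print("botR",ray("scene",(472.3,114.6),0)); print("handle",ray("scene",(403,118.7),.07))
```

```text
bottom [ 0.684 -0.251  0.   ]
0.08 [ 0.712 -0.282  0.08 ] [ 0.662 -0.229  0.08 ]
0.1 [ 0.691 -0.259  0.1  ] [ 0.657 -0.224  0.1  ]
0.12 [ 0.671 -0.237  0.12 ] [ 0.652 -0.219  0.12 ]
0.14 [ 0.65  -0.215  0.14 ] [ 0.647 -0.213  0.14 ]
0.16 [ 0.63  -0.192  0.16 ] [ 0.642 -0.208  0.16 ]
botR [ 0.594 -0.571  0.   ]
handle [ 0.651 -0.324  0.07 ]
```

Around the seat I find a box on feet: near corner about (0.65, -0.215), top z about 0.14. It stands 3–4 cm beyond the seat, so a far-side finger or the gripper body would hit it there.

Plan:
1. Pinch the ring and guide it round both bends, turning it with the wire.
2. Release it just past bend 2.
3. Push its top to the stop with closed fingertips above the wire, which keeps the body above the box.

```bash
python3 -m creep '[[[20,-16,-15,0,0,-0.05],[56,-45,-35,0,0,-0.15],[92,-74,-44,0,0,-0.27],[128,-103,-44,0,0,-0.39],[164,-132,-44,0,0,-0.51],[200,-161,-44,0,0,-0.63],[236,-190,-44,0,0,-0.75],[272,-220,-44,0,0,-0.87],[308,-249,-44,0,0,-0.99],[344,-279,-44,0,0,-1.1]]]'
python3 - <<'E'
from h import *
T=np.load("T.npy");p,R,s=pose();print(s["clock"],p,s["joint_pos"].round(2))
tgt=w(T,[-.04,.069,.2])[0];print((R.T@(tgt-p)*1e3).round(1))
ty=np.array([np.cos(T[2]),np.sin(T[2]),0]);Rt=np.c_[np.cross(ty,[0,0,-1]),ty,[0,0,-1]];print(Ro.from_matrix(R.T@Rt).as_rotvec())
E
```

```text
clock: 1.1
eef_pos: [0.4314, -0.2275, 0.2996]
tool_rot: [-0.0, 0.764, 0.646, -0.0]
ft_force: [0.9, -0.1, -0.9]
gripper_width: 0.0881
1.1 [ 0.43136662 -0.22747079  0.29959536] [ 0.74  0.49 -0.53  1.9   0.32  0.84 -0.13]
[183.9  82.2  99.5]
[-0.00035278  0.00021656 -0.11450713]
```

```bash
python3 -m creep '[[[40,18,20,0,0,-0.06],[83,37,45,0,0,-0.114],[125,56,70,0,0,-0.114],[165,74,90,0,0,-0.114],[184,82,99,0,0,-0.114],[184,82,99,0,0,-0.114],[184,82,99,0,0,-0.114]]]' 70
python3 - <<'E'
from h import *
import cv2
T=np.load("T.npy");p,R,s=pose();print(s["clock"],p,s["joint_pos"].round(2))
tgt=w(T,[-.04,.069,.084])[0];print((R.T@(tgt-p)*1e3).round(1))
im=[env.get_image(n) for n in("scene","top")]
a=cv2.resize(im[0][90:230,280:440],None,fx=2.5,fy=3*2.5/3,interpolation=cv2.INTER_CUBIC);b=cv2.resize(im[1][110:250,300:460],None,fx=2.5,fy=2.5,interpolation=cv2.INTER_CUBIC)
cv2.imwrite("pics/d.png",np.hstack([a,b]))
E
```

```text
clock: 1.8
eef_pos: [0.5424, -0.0618, 0.2002]
tool_rot: [-0.0, 0.727, 0.687, -0.001]
ft_force: [-0.8, -1.3, 0.3]
gripper_width: 0.0699
1.8 [ 0.54243701 -0.06182068  0.20023931] [ 0.3   0.69 -0.45  1.85  0.45  0.7  -0.47]
[  2.2   0.5 116.2]
```

View pics/d.png

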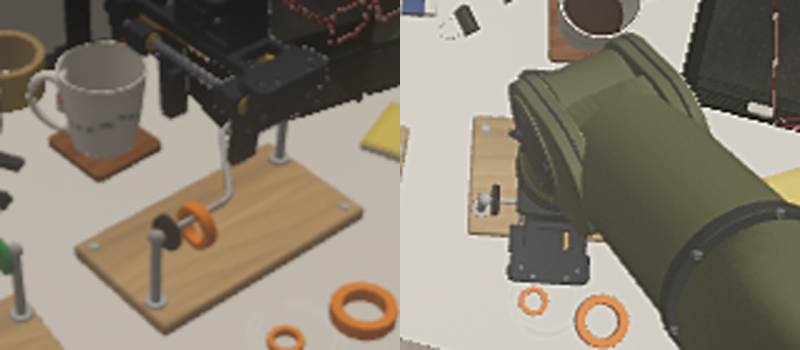

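The gripper hovers over the orange ring (left half about (197,225)), with nothing between them. Lowering.

```bash
python3 -m creep '[[[2,0,25,0,0,0],[2,0,60,0,0,0],[2,0,90,0,0,0],[2,0,108,0,0,0],[2,0,114,0,0,0],[2,0,114,0,0,0],[2,0,114,0,0,0]]]' 70; python3 -m creep '[[[0,0,0,0,0,0],[0,0,0,0,0,0],[0,0,0,0,0,0],[0,0,0,0,0,0],[0,0,0,0,0,0],[0,0,0,0,0,0]]]' 36 20;  python3 - <<'E'
from h import *
T=np.load("T.npy");p,R,s=pose();print(s["clock"],p,s["joint_pos"].round(2),s["gripper_width"],s["ft_force"])
def loc(yaw,P):
    """rows for path points: tracker mm (x,y), z mm, yaw deg"""
tgts=[(-40,69),(-40,35),(-40,30),(0,0),(40,-30),(40,-50)]
for t in tgts: print(t,(R.T@(np.r_[w(T,[t[0]/1e3,t[1]/1e3,0])[0,:2],p[2]]-p)*1e3).round(1))
im=[env.get_image(n) for n in("scene","top")]
a=cv2.resize(im[0][90:230,280:440],None,fx=4,fy=4,interpolation=cv2.INTER_CUBIC)
cv2.imwrite("pics/e.png",a)
E
```

```text
clock: 2.6
eef_pos: [0.5437, -0.0604, 0.0878]
tool_rot: [0.001, 0.727, 0.686, 0.001]
ft_force: [0.5, 0.1, 0.3]
gripper_width: 0.0701
clock: 3.2
eef_pos: [0.5434, -0.0596, 0.087]
tool_rot: [0.0, 0.727, 0.687, 0.0]
ft_force: [0.2, 0.7, 4.1]
gripper_width: 0.0428
3.2 [ 0.54336671 -0.059622    0.08701659] [ 0.21  0.86 -0.32  1.92  0.58  0.45 -0.59] 0.04277345835217019 [0.18627447 0.67178404 4.1009655 ]
(-40, 69) [-0.1 -0.5 -0. ]
(-40, 35) [-34.1  -0.3   0. ]
(-40, 30) [-39.1  -0.3   0. ]
(0, 0) [-68.9  39.9   0. ]
(40, -30) [-98.8  80.    0.1]
(40, -50) [-1.188e+02  8.010e+01  1.000e-01]
```

View pics/e.png

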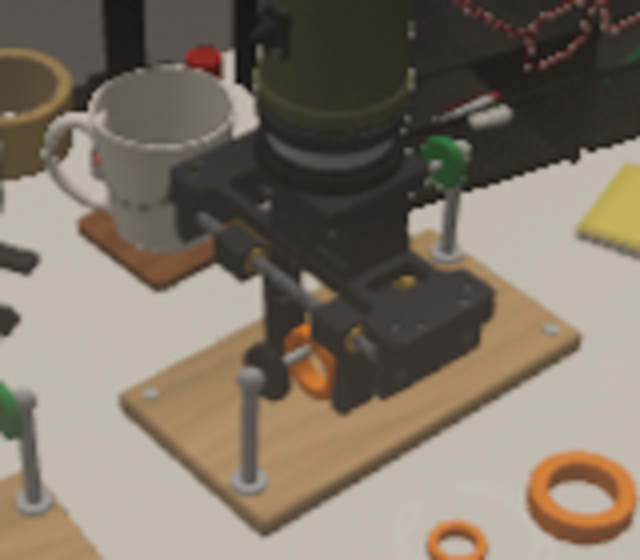

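The crop shows the ring pinched, at about (315,360), and the opening of 42.8 mm fits its size. Now lift it and go round bend 1, turning with the wire.

```bash
python3 -m creep '[[[0,0,-5,0,0,0],[-6,0,-9,0,0,0],[-18,0,-9,0,0,0],[-28,0,-9,0,0,-0.1],[-33,0,-9,0,0,-0.22],[-37,1,-9,0,0,-0.35],[-40,2,-9,0,0,-0.48],[-44,6,-9,0,0,-0.61],[-50,14,-9,0,0,-0.75],[-58,25,-9,0,0,-0.87]]]';  cat > st.py <<'E'
from h import *
import sys
T=np.load("T.npy");p,R,s=pose()
c,sn=np.cos(T[2]),np.sin(T[2]);d=p[:2]-T[:2]
print(s["clock"],"tracker mm",(np.array([c*d[0]+sn*d[1],-sn*d[0]+c*d[1],p[2]])*1e3).round(1),"yaw rel",np.degrees(np.arctan2(R[1,1],R[0,1])-T[2]).round(1),"w",s["gripper_width"].round(4),"F",s["ft_force"].round(1),"q",s["joint_pos"].round(2))
for t in sys.argv[1:]:
    t=[float(v)/1e3 for v in t.split(",")];print(t,(R.T@(w(T,t)[0]-p)*1e3).round(1))
E
python3 st.py 0,0,96 40,-30,96 40,-50,96
```

```text
clock: 4.3
eef_pos: [0.5641, -0.1206, 0.0955]
tool_rot: [-0.0, 0.368, 0.93, -0.001]
ft_force: [-0.4, 0.7, -0.8]
gripper_width: 0.0424Traceback (most recent call last):
  File "st.py", line 5, in <module>
    print(s["clock"],"tracker mm",(np.array([c*d[0]+sn*d[1],-sn*d[0]+c*d[1],p[2]])*1e3).round(1),"yaw rel",np.degrees(np.arctan2(R[1,1],R[0,1])-T[2]).round(1),"w",s["gripper_width"].round(4),"F",s["ft_force"].round(1),"q",s["joint_pos"].round(2))
                                                                                                                                                                   ^^^^^^^^^^^^^^^^^^^^^^^^
AttributeError: 'float' object has no attribute 'round'
```

```bash
sed -i 's/s\["gripper_width"\].round(4)/round(s["gripper_width"],4)/' st.py
python3 st.py 0,0,96 40,-30,96 40,-40,96 40,-50,96
```

```text
4.3 tracker mm [-15.7   9.3  95.5] yaw rel 49.8 w 0.0424 F [-0.4  0.7 -0.8] q [ 0.47  0.92 -0.6   1.82  0.81  0.67  0.2 ]
[0.0, 0.0, 0.096] [-18.    3.   -0.5]
[0.04, -0.03, 0.096] [-67.9   5.9  -0.5]
[0.04, -0.04, 0.096] [-74.3  -1.8  -0.5]
[0.04, -0.05, 0.096] [-80.8  -9.4  -0.5]
```

```bash
python3 -m creep '[[[-12,2,-1,0,0,0],[-30,3,-1,0,0,0],[-44,4,-1,0,0,0],[-55,5,-1,0,0,0.08],[-62,5,-1,0,0,0.16],[-67,4,-1,0,0,0.24],[-71,1,-1,0,0,0.32],[-75,-3,-1,0,0,0.36],[-80,-8,-1,0,0,0.36],[-80,-8,-1,0,0,0.36]]]'
python3 st.py 40,-30,96 40,-50,96 40,-60,96
```

```text
clock: 5.3
eef_pos: [0.6167, -0.1823, 0.0964]
tool_rot: [0.0, 0.531, 0.847, -0.001]
ft_force: [-1.0, -0.4, 0.0]
gripper_width: 0.0428
5.3 tracker mm [ 40.1 -49.5  96.4] yaw rel 28.9 w 0.0428 F [-1.  -0.4  0. ] q [ 0.5   0.97 -0.55  1.61  0.68  0.77  0.09]
[0.04, -0.03, 0.096] [17.1  9.3  0.4]
[0.04, -0.05, 0.096] [-0.4 -0.4  0.4]
[0.04, -0.06, 0.096] [-9.1 -5.2  0.4]
```

The ring is round both bends, at tracker (40, -49.5), and the contact force is under 1 N. Release and raise, then look.

```bash
python3 -m creep '[[[0,0,0,0,0,0],[0,0,0,0,0,0],[0,0,0,0,0,0],[0,0,-20,0,0,0],[0,0,-50,0,0,0],[20,0,-65,0,0,0],[40,0,-65,0,0,0.1],[60,0,-65,0,0,0.2],[60,0,-65,0,0,0.3],[60,0,-65,0,0,0.5]]]' 58
python3 -m creep '[[[0,0,0,0,0,0],[0,0,0,0,0,0],[0,0,0,0,0,0]]]' 0
python3 st.py
python3 - <<'E'
from h import *
im=env.get_image("scene");im2=env.get_image("top")
cv2.imwrite("pics/f.png",cv2.resize(im[90:230,280:440],None,fx=4.5,fy=4,interpolation=cv2.INTER_CUBIC))
cv2.imwrite("pics/f2.png",im2)
E
```

```text
clock: 6.3
eef_pos: [0.5909, -0.1245, 0.162]
tool_rot: [-0.0, 0.707, 0.707, 0.0]
ft_force: [-0.3, -1.1, -0.7]
gripper_width: 0.0577
clock: 6.6
eef_pos: [0.5911, -0.1258, 0.1617]
tool_rot: [-0.0, 0.705, 0.709, 0.0]
ft_force: [-0.1, 0.2, -0.1]
gripper_width: 0.036
6.6 tracker mm [ 11.6   5.6 161.7] yaw rel 3.3 w 0.036 F [-0.1  0.2 -0.1] q [ 0.4   0.82 -0.48  1.71  0.51  0.75 -0.33]
```

View pics/f.png

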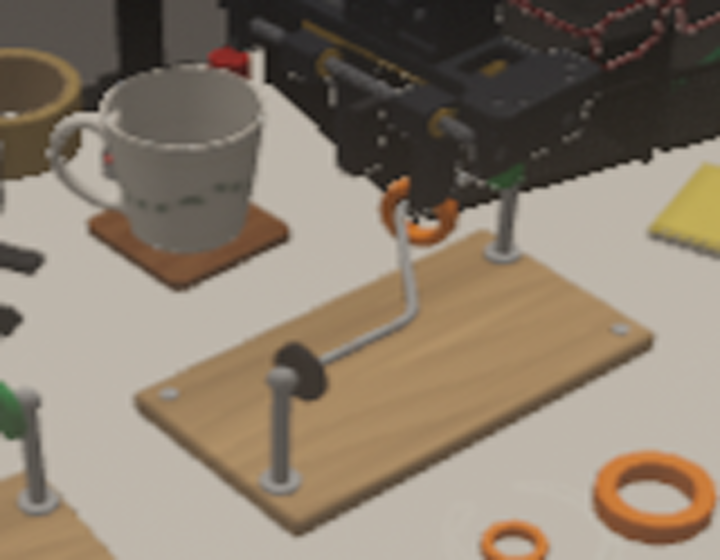

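The ring hangs at about (419,212) in the crop, which is (373,143) in the scene picture. It looks turned and close to bend 2. I'll work out where it is on the wire.

```bash
python3 - <<'E'
from h import *
T=np.load("T.npy")
for P in[(.04,-.06),(.04,-.05),(.04,-.04),(.04,-.03),(.03,-.0225),(.02,-.015)]:
    print(P,(proj("scene",w(T,[*P,.084]))-[280,90])*[4.5,4])
E
python3 st.py 40,-15,125 40,-15,118 40,-30,118
```

```text
(0.04, -0.06) [[440.30860927 202.69142424]]
(0.04, -0.05) [[426.63961809 208.97935084]]
(0.04, -0.04) [[412.86609981 215.31536136]]
(0.04, -0.03) [[398.98685085 221.70000948]]
(0.03, -0.0225) [[400.95290394 234.50357079]]
(0.02, -0.015) [[402.9511129  247.51654133]]
6.7 tracker mm [ 11.5   5.4 161.6] yaw rel 3.2 w 0.0282 F [-0.2  0.3 -0.1] q [ 0.4   0.82 -0.48  1.71  0.51  0.75 -0.33]
[0.04, -0.015, 0.125] [-22.   27.3  36.6]
[0.04, -0.015, 0.118] [-22.   27.3  43.6]
[0.04, -0.03, 0.118] [-37.   26.4  43.6]
```

The ring is on the last straight at tracker y of about -45. Next, bring the closed fingertips over the wire behind it and push.

```bash
python3 -m creep '[[[-5,9,5,0,0,0.03],[-12,20,18,0,0,0.056],[-17,28,30,0,0,0.056],[-17,28,38,0,0,0.056],[-17,28,42,0,0,0.056],[-17,28,42,0,0,0.056],[-22,28,42,0,0,0.056],[-27,27.5,42,0,0,0.056],[-27,27.5,42,0,0,0.056]]]' 0 20
python3 st.py 40,-50,119 40,-79,119
```

```text
clock: 7.6
eef_pos: [0.6186, -0.1544, 0.1202]
tool_rot: [0.001, 0.726, 0.688, -0.0]
ft_force: [-0.1, 0.2, 1.2]
gripper_width: 0.0004
7.6 tracker mm [ 40.6 -21.6 120.2] yaw rel -0.1 w 0.0004 F [-0.1  0.2  1.2] q [ 0.41  0.91 -0.44  1.62  0.53  0.73 -0.34]
[0.04, -0.05, 0.119] [-28.4  -0.5   1.2]
[0.04, -0.079, 0.119] [-57.4  -0.4   1.2]
```

```bash
python3 -m creep '[[[-4,-0.5,1.7,0,0,0],[-8,-0.5,1.7,0,0,0],[-13,-0.5,1.7,0,0,0],[-18,-0.5,1.7,0,0,0],[-23,-0.5,1.7,0,0,0],[-28,-0.5,1.7,0,0,0],[-33,-0.5,1.7,0,0,0],[-38,-0.5,1.7,0,0,0],[-42,-0.5,1.7,0,0,0],[-42,-0.5,1.7,0,0,0]]]'
python3 st.py 40,-79,119
python3 - <<'E'
from h import *
im=env.get_image("scene")
cv2.imwrite("pics/g.png",cv2.resize(im[100:190,320:430],None,fx=6,fy=6,interpolation=cv2.INTER_CUBIC))
T=np.load("T.npy")
for y in(-.05,-.06,-.07,-.08,-.094):print(y,(proj("scene",w(T,[.04,y,.084]))-[320,100])*6)
E
```

```text
clock: 8.6
eef_pos: [0.6158, -0.1957, 0.118]
tool_rot: [0.0, 0.726, 0.688, -0.0]
ft_force: [0.2, -0.2, -0.3]
gripper_width: 0.0008
8.6 tracker mm [ 39.9 -63.  118. ] yaw rel -0.1 w 0.0008 F [ 0.2 -0.2 -0.3] q [ 0.47  0.92 -0.45  1.59  0.53  0.75 -0.27]
[0.04, -0.079, 0.119] [-16.    0.2  -1. ]
-0.05 [[328.85282412 253.46902626]]
-0.06 [[347.07814569 244.03713637]]
-0.07 [[365.1656783  234.67655442]]
-0.08 [[383.11697867 225.3864748 ]]
-0.094 [[408.0228441  212.49729862]]
```

View pics/g.png

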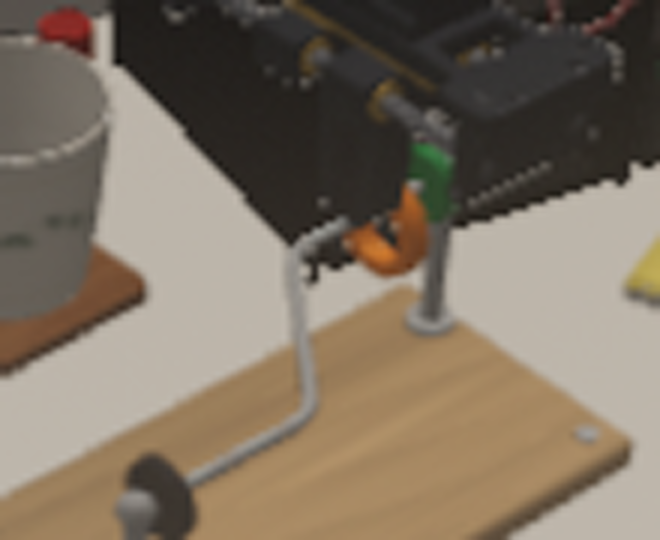

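The ring moves ahead of the fingers: its lower half is at about (388,240), roughly 15 mm short of the stop. Keep pushing, slowly.

```bash
python3 -m creep '[[[-3,0,0,0,0,0],[-6,0,0,0,0,0],[-9,0,0,0,0,0],[-11,0,0,0,0,0],[-13,0,0,0,0,0],[-14,0,0,0,0,0],[-15,0,0,0,0,0],[-16,0,0,0,0,0],[-16,0,0,0,0,0]]]'
python3 st.py 40,-79,119
```

```text
clock: 9.55
eef_pos: [0.6152, -0.2088, 0.1181]
tool_rot: [-0.001, 0.725, 0.689, 0.001]
ft_force: [-1.4, 5.3, 1.5]
gripper_width: 0.0004
9.55 tracker mm [ 40.  -76.1 118.1] yaw rel 0.0 w 0.0004 F [-1.4  5.3  1.5] q [ 0.5   0.92 -0.46  1.58  0.53  0.76 -0.24]
[0.04, -0.079, 0.119] [-2.9 -0.  -0.9]
```

The push meets 5 N of resistance and stalls at y = -76, so the ring is likely against the stop. Back off, rise clear and look.

```bash
python3 -m creep '[[[4,0,0,0,0,0],[12,0,0,0,0,0],[22,0,-10,0,0,0],[30,-10,-40,0,0,0],[40,-40,-70,0,0,0],[50,-80,-90,0,0,0],[60,-120,-90,0,0,0],[70,-150,-90,0,0,0],[70,-150,-90,0,0,0],[70,-150,-90,0,0,0]]]'
python3 st.py
python3 - <<'E'
from h import *
im=env.get_image("scene");im2=env.get_image("top")
a=cv2.resize(im[90:170,310:430],None,fx=6.5,fy=6.5,interpolation=cv2.INTER_CUBIC)
cv2.imwrite("pics/i.png",a);cv2.imwrite("pics/top1.png",im2)
T=np.load("T.npy")
for y in(-.07,-.08,-.094):print(y,(proj("scene",w(T,[.04,y,.084]))-[310,90])*6.5)
# blue ring shift check
b0=cv2.imread("pics/top0.png")
for i in(b0,im2):
    m=cv2.inRange(cv2.cvtColor(i,cv2.COLOR_BGR2HSV),(105,120,60),(130,255,255))[165:205,205:250];print("blue",cv2.moments(m)["m10"]/cv2.moments(m)["m00"],m.sum()/255)
E
```

```text
clock: 10.55
eef_pos: [0.4696, -0.1326, 0.209]
tool_rot: [0.001, 0.725, 0.688, 0.0]
ft_force: [0.0, -0.1, 0.2]
gripper_width: 0.0007
10.55 tracker mm [-109.4   -7.6  209. ] yaw rel -0.0 w 0.0007 F [ 0.  -0.1  0.2] q [ 0.49  0.62 -0.49  2.01  0.49  0.62 -0.38]
-0.07 [[460.5961515  319.23293395]]
-0.08 [[480.04339355 309.16868103]]
-0.094 [[507.02474777 295.20540684]]
blue 23.4 35.0
blue 23.6 30.0
```

View pics/i.png

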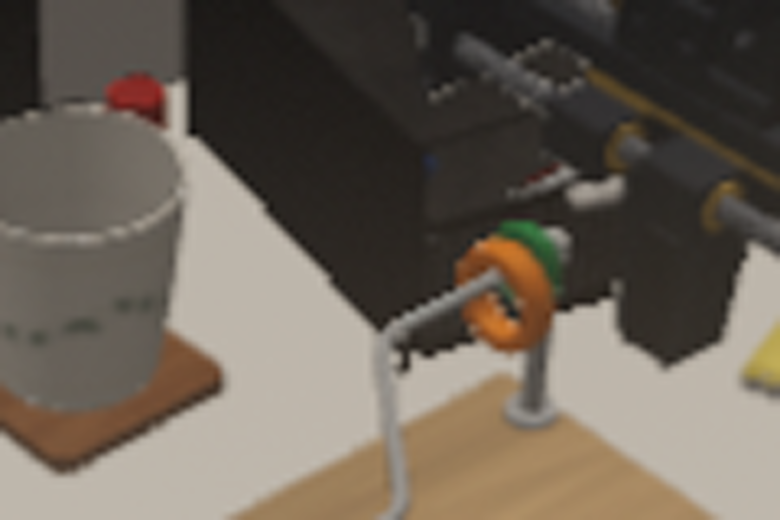

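The ring hangs free at about (505,293). The seat projects to (507,295), so it is against the green stop. Handing in.

```bash
python3 -c "
from workcell import env
print(env.finish_job())"
```

```text
the job is handed in; nothing more can be done
None
```

I pinched the orange ring and carried it round both bends, turning it with the wire, then released it on the last straight. From there I pushed it to the green stop with the closed fingertips just above the wire, because a box beside the stop left no room for the gripper. I handed the job in at about 10.6 s of the 38 s allowed; no verdict is reported.

- **Orange ring:** the push ended with about 5 N of resistance against the stop. In the last picture the ring hangs released, with its centre about 1–2 mm from the seat by projection.
- **Forces:** the highest reading in my checks was about 5 N, well under the limits.
- **Blue ring:** its position along the tracker's long side moved only 0.2 pixel in the top view, about 0.5 mm. I did not check the other direction, but the arm never went near it.
- **Disagreement:** my first two estimates of the box's front corner differed by about 3 cm. They agreed once I took the box to stand on feet with its top at about 0.14 m, which I did not confirm separately; nothing was hit.

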